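# Clear the fume extractor and present its filter

### The job

Two paste tubes have been left on the cover flap of the fume extractor: first stand the red-capped tube in the red cup and the blue-capped tube in the blue cup, caps up, and let go of them. Then lift the flap wide open, draw the filter plate out from under it by its tab, and finish while still holding the filter up in the gripper, hanging upright and still roughly 10 cm clear above the middle of the pale blue pad on the red mat. Leave the multimeter, the solder spool and the screwdriver where they are.

Things in the scene. Friction and masses are not known exactly. Their poses are not given: they have to be found in the camera images.
- fume: White bench fume extractor, fixed, 200 (x) x 220 (y) x 120 mm tall, with an opening 120 x 150 mm in its top covered by a grey hinged flap. Origin: centre of its underside; x points to the hinge side, y along the hinge, z up. The filter stands in a slot centred at x = -20 mm, y = 0 of this frame.
- flap (a joint): Hinge angle of the flap: 0 closed (level), 1.57 upright, stop at 1.85. Its front edge rises as it opens. The hinge is stiff and the flap stays where it is left (about 2 N at the tab moves it). The flap is 130 mm from hinge to front edge, 165 mm wide, 6 mm thick, its top 126 mm above the table when closed.
- flap_hinge (a point): Middle of the flap's hinge line on the extractor, 120 mm above the table, at x = 65 mm, y = 0 of the extractor; the hinge axis is the extractor's y.
- flap_tab (a point): Centre of the orange lift tab that stands up on the flap at the middle of its front edge: 12 mm thick (x), 26 mm wide (y), 46 mm tall, turning with the flap. Closed, it is 57 mm in front of the extractor's centre, its centre 149 mm above the table. Pinched across its 26 mm width it can pivot between the fingers as the flap swings.
- filter_tab (a point): Centre of the pull tab (12 mm in x, 30 in y, 34 tall) in the middle of the top edge of the yellow-framed grey filter plate (14 x 94 x 60 mm tall, ~100 g), hidden under the flap. The plate's lower edge is 77 mm below this point, its shoulders 17 mm below. In place the point is 97 mm above the table; the plate stands loosely in a slot 48 mm deep and pulls straight up. Axes as the extractor's.
- red_tube_mid (a point): Loose upright paste tube, 23 mm across and 75 mm tall, white with a red cap on its upper 25 mm; starts standing cap up on the closed flap of the extractor. The point is its centre, 37.5 mm above its foot; z runs towards the cap. About 50 g.
- blue_tube_mid (a point): Loose upright paste tube, 23 mm across and 75 mm tall, white with a blue cap on its upper 25 mm; starts standing cap up on the closed flap of the extractor. The point is its centre, 37.5 mm above its foot; z runs towards the cap. About 50 g.
- red_cup: Open round red cup fixed on the table, 56 mm outside diameter, 55 mm tall, wall 4 mm, inner floor about 5 mm up. Origin: centre of its underside. The red and blue cup may have either of two places.
- blue_cup: Open round blue cup fixed on the table, 56 mm outside diameter, 55 mm tall, wall 4 mm, inner floor about 5 mm up. Origin: centre of its underside. The red and blue cup may have either of two places.
- pad (a point): Centre of the top of the pale blue pad (120 x 180 mm) in a flat red repair mat, 180 (x) x 240 (y) x 6 mm, fixed on the table; the point is 7 mm above the table.
- multimeter: Orange multimeter lying on the table, 150 x 78 x 34 mm, origin under its centre; to be left alone.
- spool: Solder spool with green flanges, standing on its face, 60 mm across and 40 mm tall, origin under its centre; to be left alone.
- driver: Screwdriver lying on the table, about 170 mm long; to be left alone.
Not all that is in view belongs to the job. There is more than one size of the red_cup; the job needs the middle-sized. Of the things that look like the blue_cup, take the one that is nearest to the robot's base at the start.

How it is judged:
By the outcome, as a careful person would: the job done as asked, in the order asked, and still so for the second after the job is handed in, while the arm keeps its last pose, push and grip.
It also fails if it takes over 72 s, if anything falls off the work surface, if the arm or the gripper's body presses on something with over 40 N, if the wrist force passes 120 N, or if a joint passes its speed limit or range.

### The arm

A 6-joint arm with a two-finger parallel gripper is mounted at the origin on the work surface. World frame = base frame: x ahead of the robot, y to its left, z up, the work surface at z = 0. Lengths are in mm, angles in rad, forces in N, time in s.
With the tool pointing down it reaches from about 300 to 775 mm from the base axis. Payload 14.6 kg.
Tool frame: the origin (TCP) lies midway between the tips of the shut fingers; the grasp point (between the pads) lies 19 mm behind it (manip.grip_point_offset is the distance from the TCP to the grasp point, in mm); x points along the fingers, z is the direction in which the jaws open and shut, and the axes are right-handed (so a half turn about x gives the same grasp; the last joint's range is limited). The gripper opens to 94 mm and grips with 3 to 60 N. Pads are 16 mm wide; open, the fingers measure 119 mm over their backs; the gripper's body (75 mm by 177 mm) begins 78 mm behind the grasp point.
Start: joints at [-1.276, 0.3, 1.521, -0, 1.321, -0.067], TCP at [194.67, -514.386, 205.446] pointing down, gripper open.
Joint ranges: [-3.03, 3.03], [-0.79, 2.21], [0.23, 2.52], [-1.04, 4.18], [0, 3.07], [-2.55, 2.55]. Speed limits (rad/s): [2.22, 2.22, 2.57, 3.14, 3.14, 3.14].

### API

Orientations are given as [roll, pitch, yaw] about the fixed x, y, z axes, in that order (R = Rz(yaw) Ry(pitch) Rx(roll)).
In Python, from cell import manip, camera, calibration, order gives the robot as it stands.
- The arm moves only by the tool jog_arm, never from a script. Its arguments are lists of equal length, an entry for each row: "turn": the turn, a rotation vector about the tool's x, y, z in degrees, a list of three; "dp": the shift along the tool's x, y, z in cm, a list of three; "gripper": the closure, from 0 (fully open) to 1 (shut). In form: {"turn": [[ax, ay, az], ...], "dp": [[tx, ty, tz], ...], "gripper": [gripper, ...]}. A call has 1 to 8 rows; each row shifts and turns the pose as measured when the row begins, along the tool's axes as they then stand; what a row does not reach is not made up. A row lasts 1/8 s, in which the tool goes at most 62.5 mm and 10.7 degrees, less where a joint would pass 70% of its speed; a pose out of reach is approached as far as the arm can. A call is refused whole if a number of a shift passes 6.25 or a number of a turn 10.7, either way. A call with a gripper value outside its range is refused whole. The fingers move at their own pace and stop on an object; "grip_force" is the grip in N (left out, the last holds). Time passes only in rows, so rows that do not move let the fingers close. It gives the time, the measured TCP pose, the force and the opening at its end, in the units of the state.
- manip.read_state(): the state, without advancing time (a new reading comes with each control period).
- camera(name): name is "side" or "top"; returns (picture, depth): 420x560x3 uint8, red, green, blue; 420x560 float32, mm along the optical axis (not along the pixel's ray), 0 where there is no reading.
- calibration(name): a dict with "K" (3x3 intrinsics, pixels), "world_from_camera" (4x4, takes a point from camera to world coordinates). Camera axes: x right, y down, z forward; pixel columns grow to the right and rows downward; lengths in mm; the calibration is good to about 2 mm. A picture is of the moment at which its call begins. calibration takes no time and is no camera call.
- order.sign_off(): hands the job in, once; it reports no verdict.
The state is a dict: "clock": time; "joints": joint angles; "qd": joint speeds; "effort": joint torques, N m; "eef_pos": TCP position; "eef_rot": TCP orientation; "wrist_force": force on the tool from outside, world axes, zero at the start; "moment": the same for the moment, N m; "finger_gap": finger opening in mm.
Only numpy, scipy, OpenCV 4.12 (cv2) and the standard library are available. Lean on these libraries where they do the work, as an engineer would, in place of code of your own. Each camera call takes 0.05 s, during which the arm holds its last target.

## Working session

There is one attempt and no reset: what is moved stays moved. The work goes in short steps, Python scripts to look and compute and a tool call to move; the robot and the scene stay as the last step left them, time stands still between calls to the robot, and variables do not carry over. Pictures are saved under pics/ and viewed, and the job is handed in when it is done.

Besides the shell and the picture viewer there is one more tool, called after ">>>" as name(argument=value, ...), one argument or row to a line, values as JSON. jog_arm: Moves the arm, as the interface text tells. Its arguments: {"type":"object","properties":{"turn":{"type":"array","items":{"type":"array","items":{"type":"number"}}},"dp":{"type":"array","items":{"type":"array","items":{"type":"number"}}},"gripper":{"type":"array","items":{"type":"number"}},"grip_force":{"type":"number"}},"required":["turn","dp","gripper"]}

```bash
ls; mkdir -p pics; python3 - <<'E'
from cell import manip,camera,calibration
import cv2,numpy as np
for n in("top","side"):
    p,d=camera(n); c=calibration(n)
    np.savez(f"pics/{n}0.npz",p=p,d=d,K=c["K"],T=c["world_from_camera"])
    cv2.imwrite(f"pics/{n}0.png",cv2.resize(p[:,:,::-1],(800,600)))
    print(n,c["K"].round(1).tolist(),c["world_from_camera"].round(3).tolist())
print(manip.read_state())
E
```

```text
pics
top [[473.7, 0.0, 283.4], [0.0, 473.7, 219.8], [0.0, 0.0, 1.0]] [[0.009, -0.993, 0.122, 355.942], [-1.0, -0.009, 0.002, -5.808], [-0.0, -0.122, -0.993, 1672.987], [0.0, 0.0, 0.0, 1.0]]
side [[465.1, 0.0, 278.7], [0.0, 465.1, 206.2], [0.0, 0.0, 1.0]] [[-0.748, -0.386, 0.539, -135.535], [-0.663, 0.438, -0.607, 740.032], [-0.002, -0.812, -0.584, 852.64], [0.0, 0.0, 0.0, 1.0]]
{'clock': 0.1, 'joints': array([-1.27561925e+00,  3.00420955e-01,  1.52151334e+00, -1.57132453e-05,
        1.32073206e+00, -6.65790297e-02]), 'qd': array([ 0.00111253, -0.00034143, -0.00131497,  0.00093515, -0.00131729,
        0.00230822]), 'effort': array([ 5.52449983e-04, -5.32644761e+01, -3.53288734e+01,  7.09023373e-02,
        2.35253636e-02, -5.58266095e-05]), 'eef_pos': array([ 194.5878669 , -514.16781389,  204.94250056]), 'eef_rot': array([3.08918828, 1.56972252, 1.88015196]), 'wrist_force': array([-0.35558481,  0.41871518,  0.13427672]), 'moment': array([ 0.0045444 ,  0.02973092, -0.01828821]), 'finger_gap': 93.91483203315096}
```

View pics/top0.png

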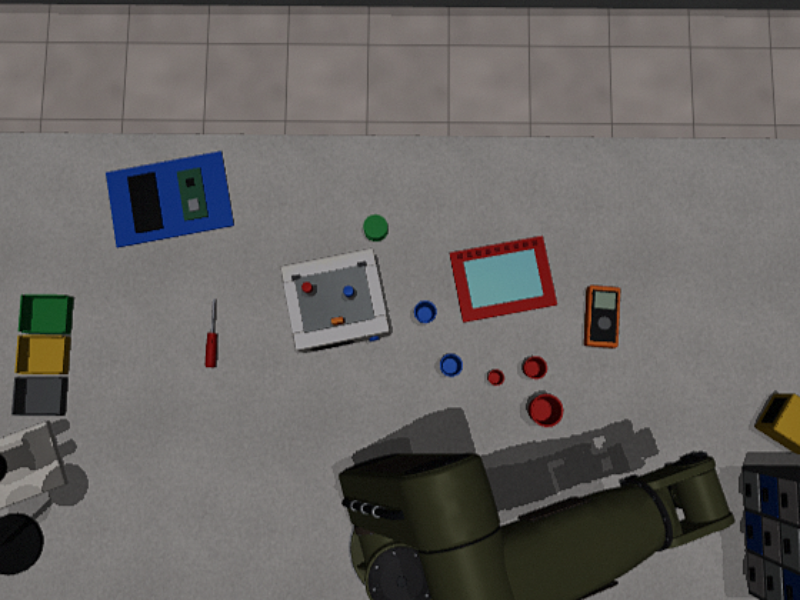

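View pics/side0.png

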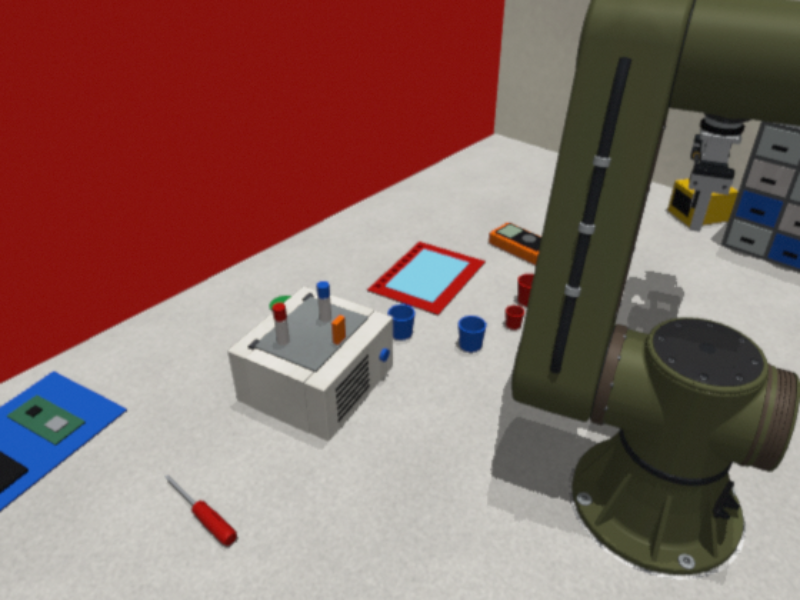

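The top view shows:
- **Red cups:** small (495,377), middle (534,368) and large (545,410). The middle one is the one meant.
- **Blue cups:** (425,312) and (451,365). The second looks nearer the base, which sits at about (400,590).
- **Extractor:** red tube at (307,287), blue tube at (349,292), orange tab at (337,321).

I'll check these in an enlarged crop and measure them.

```bash
cat > h.py <<'E'
import numpy as np,cv2
def load(n,k=0): 
    z=np.load(f"pics/{n}{k}.npz"); return z["p"],z["d"],z["K"],z["T"]
def px(z,u,v,h):  # pixel (full-res) -> world on plane z=h
    p,d,K,T=z; r=T[:3,:3]@np.linalg.inv(K)@[u,v,1]; o=T[:3,3]; return o+r*(h-o[2])/r[2]
def cloud(z):
    p,d,K,T=z; v,u=np.mgrid[:420,:560]; c=np.stack([(u-K[0,2])/K[0,0]*d,(v-K[1,2])/K[1,1]*d,d],-1)
    return c@T[:3,:3].T+T[:3,3]
def proj(z,P):
    p,d,K,T=z; c=np.linalg.inv(T)@[*P,1]; q=K@c[:3]; return q[:2]/q[2]
E
python3 - <<'E'
from h import *
z=load("top");p=z[0]
a=p[170:250,190:290]; b=p[200:300,280:410]
cv2.imwrite("pics/c1.png",cv2.resize(a[:,:,::-1],(750,600),interpolation=cv2.INTER_CUBIC))
cv2.imwrite("pics/c2.png",cv2.resize(b[:,:,::-1],(780,600),interpolation=cv2.INTER_CUBIC))
C=cloud(z)
hsv=cv2.cvtColor(p,cv2.COLOR_RGB2HSV)
H,S,V=[hsv[...,i].astype(int) for i in range(3)]
for name,m in {"red":((H<5)|(H>174))&(S>150)&(V>50),"blue":(H>108)&(H<126)&(S>150)&(V>40),"cyan":(H>85)&(H<105)&(S>60),"orange":(H>5)&(H<18)&(S>170),"green":(H>55)&(H<80)&(S>120)}.items():
    n,l,s,c=cv2.connectedComponentsWithStats(m.astype(np.uint8))
    for i in range(1,n):
        if s[i,4]>12:
            q=C[l==i]; print(name,s[i].tolist(),c[i].round(1),"zmed/max",np.median(q[:,2]).round(),q[:,2].max().round(),"mean",q.mean(0).round(),"mid",((q.min(0)+q.max(0))/2).round())
E
```

```text
red [315, 166, 75, 60, 1529] [351.5 195.3] zmed/max 6.0 1673.0 mean [ 651. -245.   11.] mid [ 558. -192.  832.]
red [211, 198, 7, 7, 38] [214.2 200.7] zmed/max 200.0 210.0 mean [596. 215. 198.] mid [596. 219. 167.]
red [144, 233, 7, 24, 154] [147.1 244.7] zmed/max 23.0 1673.0 mean [466. 465.  45.] mid [432. 239. 844.]
red [367, 250, 16, 15, 140] [373.3 257.1] zmed/max 8.0 1673.0 mean [ 430. -314.   35.] mid [ 405. -174.  834.]
red [342, 259, 8, 11, 65] [345.5 263.8] zmed/max 6.0 44.0 mean [ 407. -222.   12.] mid [ 406. -221.   21.]
red [371, 276, 23, 23, 281] [380.2 286.4] zmed/max 12.0 86.0 mean [ 330. -337.   35.] mid [ 328. -334.   39.]
blue [74, 106, 90, 67, 2979] [119.3 139.4] zmed/max 6.0 1673.0 mean [848. 591.  12.] mid [666. 380. 832.]
blue [240, 200, 8, 8, 42] [243.5 203.4] zmed/max 201.0 206.0 mean [588. 123. 198.] mid [589. 126. 166.]
blue [290, 211, 16, 15, 159] [297.1 218.4] zmed/max 8.0 65.0 mean [564. -51.  23.] mid [562. -52.  30.]
blue [258, 235, 7, 4, 18] [261.3 236.4] zmed/max 70.0 78.0 mean [496.  71.  65.] mid [496.  74.  48.]
blue [308, 248, 16, 16, 168] [315.1 255.3] zmed/max 9.0 1673.0 mean [ 435. -114.   33.] mid [408. -73. 834.]
cyan [325, 174, 55, 41, 1645] [351.9 194.5] zmed/max 7.0 1673.0 mean [ 653. -246.   12.] mid [ 542. -174.  834.]
cyan [413, 226, 5, 12, 17] [414.3 232.5] zmed/max 36.0 44.0 mean [ 517. -458.   36.] mid [ 520. -459.   37.]
orange [409, 200, 25, 44, 363] [419.3 221.6] zmed/max 33.0 1673.0 mean [ 555. -476.   36.] mid [ 494. -267.  840.]
orange [232, 222, 9, 6, 35] [235.9 224.2] zmed/max 168.0 178.0 mean [526. 148. 166.] mid [526. 148. 154.]
green [124, 118, 21, 36, 410] [134.1 135.3] zmed/max 10.0 21.0 mean [864. 539.  10.] mid [862. 540.  10.]
green [255, 151, 16, 18, 242] [262.5 159.4] zmed/max 40.0 50.0 mean [772.  73.  35.] mid [776.  74.  22.]
green [13, 207, 38, 27, 967] [ 31.6 219.8] zmed/max 9.0 1673.0 mean [551. 883.  18.] mid [476. 464. 833.]
```

View pics/c1.png

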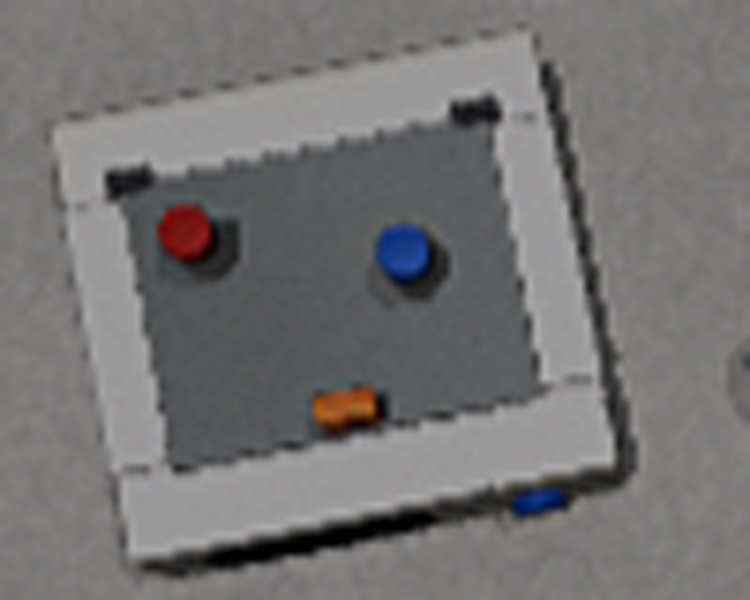

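View pics/c2.png

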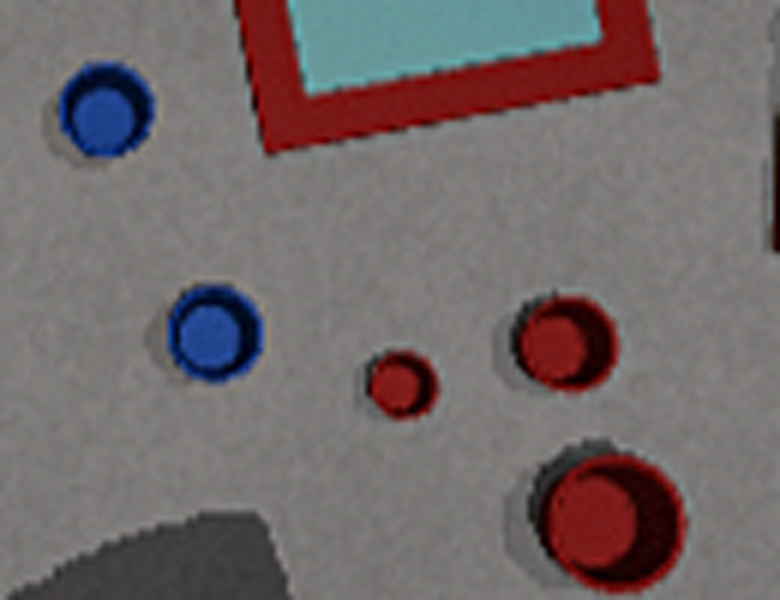

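```bash
python3 - <<'E'
from h import *
z=load("top")
f1=lambda x,y,h:px(z,190+x/7.5-.5,170+y/7.5-.5,h)
f2=lambda x,y,h:px(z,280+x/6-.5,200+y/6-.5,h)
print("redcup",f2(567,343,55),"d",np.linalg.norm(f2(515,343,55)-f2(618,343,55)))
print("smallred",f2(402,385,40),"big",f2(613,522,70))
print("bluecup",f2(215,333,55),"d",np.linalg.norm(f2(167,333,55)-f2(263,333,55)))
print("bluefar",f2(106,110,55))
print("redtube",f1(187,233,201));print("bluetube",f1(405,252,201))
BL,BR,FR,FL=[f1(*q,120) for q in((55,130),(533,28),(617,468),(130,555))]
c=(BL+BR+FR+FL)/4; print("fume",c,[np.linalg.norm(a).round(1) for a in(BL-BR,BR-FR,FR-FL,FL-BL)])
ax=(BL+BR-FL-FR)[:2]; ay=(BL+FL-BR-FR)[:2]
print("yaw",np.degrees(np.arctan2(ax[1],ax[0])),np.degrees(np.arctan2(-ay[0],ay[1])))
# cyan
hsv=cv2.cvtColor(z[0],cv2.COLOR_RGB2HSV);m=cv2.inRange(hsv,(85,60,40),(105,255,255))[160:230,310:390]
cn=max(cv2.findContours(m,0,2)[0],key=cv2.contourArea)
r=cv2.minAreaRect(cn);b=cv2.boxPoints(r)+[310,160];P=np.array([px(z,*q,7) for q in b]);print("pad",P.mean(0),P.round())
C=cloud(z)
# side cam refinement of tubes
s=load("side");hs=cv2.cvtColor(s[0],cv2.COLOR_RGB2HSV)
cv2.imwrite("pics/c3.png",cv2.resize(s[0][180:310,150:290][:,:,::-1],(640,594),interpolation=cv2.INTER_CUBIC))
E
```

```text
redcup [ 430.96626673 -313.33085721   55.        ] d 58.50580535256584
smallred [ 406.82406185 -221.41673178   40.        ] big [ 330.71065131 -334.73596261   70.        ]
bluecup [ 434.84965063 -113.38137016   55.        ] d 54.55911326812026
bluefar [562.05583066 -50.7436636   55.        ]
redtube [595.90646073 213.92709856 201.        ]
bluetube [588.65460926 122.30937148 201.        ]
fume [582.6114632  160.43399813 120.        ] [np.float64(217.1), np.float64(200.6), np.float64(216.5), np.float64(192.7)]
yaw 11.518770985176442 11.746030862036523
pad [ 653.97749479 -246.76492911    7.        ] [[ 695. -148.    7.]
 [ 730. -326.    7.]
 [ 612. -345.    7.]
 [ 578. -169.    7.]]
```

View pics/c3.png

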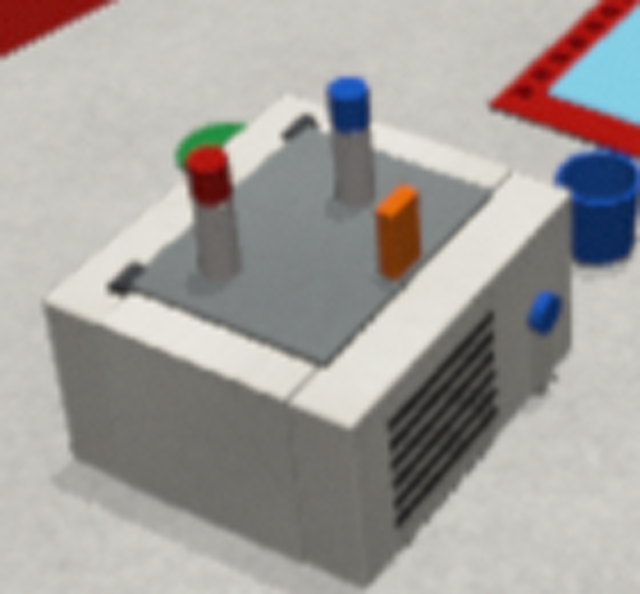

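Top-crop readings:
- **Red cups:** small, 58 mm middle and large. The middle one is at world (431,-313).
- **Blue cups:** (435,-113) lies 449 mm from the base and (562,-51) lies 564 mm away, so I take the first.
- **Extractor:** centre (583,160), yaw about 11.6°. The orange tab reads (526,148), which agrees with the given geometry.

I'll keep one tool orientation throughout: pointing down, jaws along the extractor's y.

```bash
cat >> h.py <<'E'
from scipy.spatial.transform import Rotation as Ro
YAW=np.radians(11.6); F=np.array([582.5,160.,0]); FX=np.array([np.cos(YAW),np.sin(YAW),0]); FY=np.array([-np.sin(YAW),np.cos(YAW),0])
def fum(x,y,z): return F+FX*x+FY*y+np.array([0,0,z])
def Rt(sgn=1):
    x=np.array([0,0,-1.]); zz=FY*sgn; return np.column_stack([x,np.cross(zz,x),zz])
def goto(P,sgn=1):
    from cell import manip
    s=manip.read_state(); R=Ro.from_euler('xyz',s["eef_rot"]).as_matrix()
    print("clk",round(s["clock"],2),"tcp",s["eef_pos"].round(1),"gap",round(s["finger_gap"],1),"F",s["wrist_force"].round(1),"j",s["joints"].round(2))
    rv=Ro.from_matrix(R.T@Rt(sgn)).as_rotvec(degrees=True)
    d=R.T@(np.array(P)-s["eef_pos"])/10; print("turn(tool,deg)",rv.round(1),"dp in current tool cm",d.round(2),"in target tool",(Rt(sgn).T@(np.array(P)-s["eef_pos"])/10).round(2),"world mm",(np.array(P)-s["eef_pos"]).round(1))
E
python3 - <<'E'
from h import *
print("tool axes target",Rt(1).round(3).tolist())
goto([596,214,260],1);goto([596,214,260],-1)
E
```

```text
tool axes target [[0.0, -0.98, -0.201], [0.0, -0.201, 0.98], [-1.0, -0.0, 0.0]]
clk 0.1 tcp [ 194.6 -514.2  204.9] gap 93.9 F [-0.4  0.4  0.1] j [-1.28  0.3   1.52 -0.    1.32 -0.07]
turn(tool,deg) [-1.709e+02 -0.000e+00 -1.000e-01] dp in current tool cm [ -5.44  63.31 -53.9 ] in target tool [ -5.51 -53.96  63.26] world mm [401.4 728.2  55.1]
clk 0.1 tcp [ 194.6 -514.2  204.9] gap 93.9 F [-0.4  0.4  0.1] j [-1.28  0.3   1.52 -0.    1.32 -0.07]
turn(tool,deg) [ 9.1 -0.1  0. ] dp in current tool cm [ -5.44  63.31 -53.9 ] in target tool [ -5.51  53.96 -63.26] world mm [401.4 728.2  55.1]
```

>>> jog_arm(
  turn=[
    [9.1,0,0],
    [0,0,0],
    [0,0,0],
    [0,0,0],
    [0,0,0],
    [0,0,0],
    [0,0,0],
    [0,0,0],
  ],
  dp=[
    [-2,3,-3.5],
    [-1,4,-4.7],
    [-1,4,-4.7],
    [-1,4,-4.7],
    [-0.5,4,-4.7],
    [0,4,-4.7],
    [0,4,-4.7],
    [0,4,-4.7],
  ],
  gripper=[0.45,0.45,0.45,0.45,0.45,0.45,0.45,0.45],
  grip_force=20,
)

```text
clock: 1.1
eef_pos: [420.8, -88.4, 260.4]
eef_rot: [3.048, 1.566, 1.668]
wrist_force: [0.7, -0.4, 0.1]
finger_gap: 51.8
```

```bash
python3 - <<'E'
from h import *
goto([596,214,240],-1)
E
```

```text
clk 1.1 tcp [420.8 -88.4 260.4] gap 51.8 F [ 0.7 -0.4  0.1] j [-0.29 -0.01  1.75  0.    1.41  1.08]
turn(tool,deg) [-0.6 -0.3 -0. ] dp in current tool cm [  2.17  22.95 -26.35] in target tool [  2.04  23.25 -26.1 ] world mm [175.2 302.4 -20.4]
```

>>> jog_arm(
  turn=[
    [-0.6,-0.3,0],
    [0,0,0],
    [0,0,0],
    [0,0,0],
    [0,0,0],
    [0,0,0],
    [0,0,0],
  ],
  dp=[
    [0,4,-4.5],
    [0,4,-4.5],
    [0,4,-4.5],
    [0,4,-4.5],
    [0.5,4,-4.5],
    [0.5,3,-3.4],
    [0,0,0],
  ],
  gripper=[0.45,0.45,0.45,0.45,0.45,0.45,0.45],
)

```text
clock: 1.98
eef_pos: [598.3, 226.1, 247.0]
eef_rot: [-1.12, 1.567, -2.484]
wrist_force: [-0.7, 0.0, -0.6]
finger_gap: 51.6
```

```bash
python3 - <<'E'
from h import *
goto([596,214,181],-1)
E
```

```text
clk 1.98 tcp [598.3 226.1 247. ] gap 51.6 F [-0.7  0.  -0.6] j [ 0.3   0.48  1.17 -0.    1.49  1.67]
turn(tool,deg) [0.2 0.1 0.2] dp in current tool cm [ 6.6  -0.45  1.13] in target tool [ 6.6  -0.47  1.14] world mm [ -2.3 -12.1 -66. ]
```

>>> jog_arm(
  turn=[
    [0,0,0],
    [0,0,0],
  ],
  dp=[
    [2,-0.5,1.1],
    [0,0,0],
  ],
  gripper=[0.45,0.45],
)

```text
clock: 2.22
eef_pos: [595.1, 213.5, 226.1]
eef_rot: [-1.18, 1.566, -2.544]
wrist_force: [0.3, -0.5, 0.2]
finger_gap: 51.4
```

```bash
cat >> h.py <<'E'
def snap(k,cs=("top","side"),crop=None):
    from cell import camera,calibration
    for n in cs:
        p,d=camera(n); c=calibration(n)
        np.savez(f"pics/{n}{k}.npz",p=p,d=d,K=c["K"],T=c["world_from_camera"])
        q=p
        if crop and n in crop: a=crop[n]; q=p[a[1]:a[3],a[0]:a[2]]
        s=min(780/q.shape[1],590/q.shape[0])
        cv2.imwrite(f"pics/{n}{k}.png",cv2.resize(q[:,:,::-1],None,fx=s,fy=s,interpolation=cv2.INTER_CUBIC)); print(n,"crop",crop and crop.get(n),"scale",round(s,2))
E
python3 - <<'E'
from h import *
goto([596,214,181],-1)
snap(1,("side",),{"side":(150,150,290,260)})
E
```

```text
clk 2.23 tcp [595.1 213.5 226.1] gap 51.4 F [ 0.3 -0.5  0.2] j [ 0.29  0.48  1.23 -0.    1.44  1.65]
turn(tool,deg) [0.2 0.1 0.3] dp in current tool cm [ 4.51  0.12 -0.04] in target tool [ 4.51  0.1  -0.03] world mm [  0.9   0.5 -45.1]
side crop (150, 150, 290, 260) scale 5.36
```

View pics/side1.png

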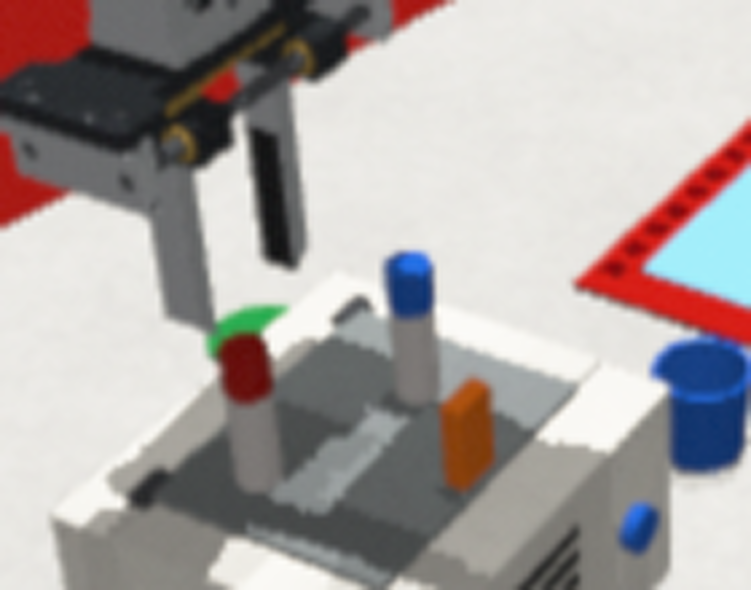

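The fingers straddle the red cap. Tip midpoint is at crop (236,297), and the cap top is at (245,343), directly below it. Descending and gripping.

>>> jog_arm(
  turn=[
    [0,0,0],
    [0,0,0],
    [0,0,0],
    [0,0,0],
    [0,0,0],
    [0,0,0],
  ],
  dp=[
    [2.5,0.1,0],
    [2,0,0],
    [0,0,0],
    [0,0,0],
    [0,0,0],
    [0,0,0],
  ],
  gripper=[0.45,0.45,0.5,1,1,1],
  grip_force=20,
)

```text
clock: 3.02
eef_pos: [598.6, 213.9, 189.8]
eef_rot: [1.496, 1.563, 0.13]
wrist_force: [0.6, -0.6, 0.3]
finger_gap: 22.4
```

```bash
python3 - <<'E'
from h import *
goto([431,-313,150],-1)
E
```

```text
clk 3.02 tcp [598.6 213.9 189.8] gap 22.4 F [ 0.6 -0.6  0.3] j [ 0.29  0.5   1.28 -0.    1.35  1.65]
turn(tool,deg) [ 0.1  0.  -0.5] dp in current tool cm [  3.79 -27.17  48.17] in target tool [  3.98 -27.02  48.24] world mm [-167.6 -526.9  -39.8]
```

>>> jog_arm(
  turn=[
    [0,0,0],
    [0,0,0],
    [0,0,0],
    [0,0,0],
    [0,0,0],
    [0,0,0],
    [0,0,0],
  ],
  dp=[
    [0,0,0],
    [0.5,-0.1,0],
    [0.5,-0.1,0],
    [0,0,0],
    [0,0,0],
    [0,0,0],
    [0,0,0],
  ],
  gripper=[0.6,0.6,0.6,1,1,1,1],
  grip_force=25,
)

```text
clock: 3.9
eef_pos: [596.6, 213.5, 179.2]
eef_rot: [1.493, 1.563, 0.128]
wrist_force: [0.5, 0.1, -0.1]
finger_gap: 22.5
```

```bash
python3 - <<'E'
from h import *
goto([431,-313,150],-1)
snap(2,("side",),{"side":(150,150,290,260)})
E
```

```text
clk 3.9 tcp [596.6 213.5 179.2] gap 22.5 F [ 0.5  0.1 -0.1] j [ 0.29  0.5   1.3  -0.    1.33  1.65]
turn(tool,deg) [ 0.2  0.  -0.5] dp in current tool cm [  2.74 -26.96  48.17] in target tool [  2.92 -26.81  48.25] world mm [-165.6 -526.5  -29.2]
side crop (150, 150, 290, 260) scale 5.36
```

View pics/side2.png

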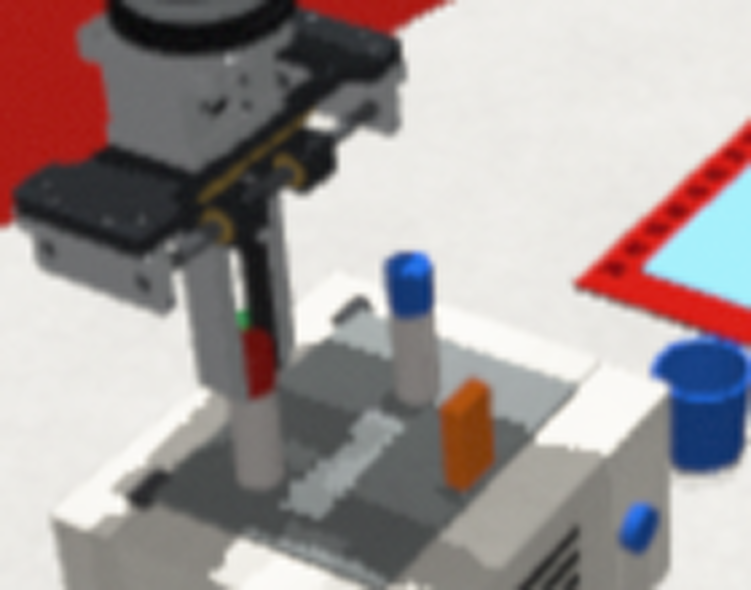

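Red tube gripped: the gap is 22.5 mm and the cap is between the fingers at crop (258,360). I'll lift it clear of the blue tube and travel.

>>> jog_arm(
  turn=[
    [0,0,-0.4],
    [0,0,0],
    [0,0,0],
    [0,0,0],
    [0,0,0],
    [0,0,0],
    [0,0,0],
    [0,0,0],
  ],
  dp=[
    [-5,0,0],
    [-5.5,-1,0],
    [0,-3,5],
    [0,-3,5],
    [0,-3,5],
    [0,-3,5],
    [0,-3,5],
    [0,-3,5],
  ],
  gripper=[1,1,1,1,1,1,1,1],
)

```text
clock: 4.95
eef_pos: [467.9, -125.6, 287.9]
eef_rot: [0.758, 1.568, -0.602]
wrist_force: [1.3, -0.1, 0.3]
finger_gap: 22.8
```

```bash
python3 - <<'E'
from h import *
goto([431,-313,130],-1)
E
```

```text
clk 4.95 tcp [ 467.9 -125.6  287.9] gap 22.8 F [ 1.3 -0.1  0.3] j [-0.34  0.1   1.57 -0.    1.47  1.02]
turn(tool,deg) [ 0.5  0.1 -0.1] dp in current tool cm [15.82 -7.56 17.52] in target tool [15.79 -7.38 17.62] world mm [ -36.9 -187.4 -157.9]
```

>>> jog_arm(
  turn=[
    [0.5,0,0],
    [0,0,0],
    [0,0,0],
    [0,0,0],
    [0,0,0],
    [0,0,0],
    [0,0,0],
  ],
  dp=[
    [2,-2,4.5],
    [2.5,-2,4.5],
    [3,-2,4.5],
    [3,-1.3,3],
    [3,0,0],
    [1.5,0,0],
    [0,0,0],
  ],
  gripper=[1,1,1,1,1,1,1],
)

```text
clock: 5.82
eef_pos: [427.3, -311.7, 136.1]
eef_rot: [0.847, 1.562, -0.527]
wrist_force: [-0.2, -1.0, 0.0]
finger_gap: 22.5
```

```bash
python3 - <<'E'
from h import *
goto([431,-313,60],-1)
snap(3,("top",),{"top":(280,200,410,300)})
E
```

```text
clk 5.83 tcp [ 427.3 -311.7  136.1] gap 22.5 F [-0.2 -1.   0. ] j [-0.7   0.32  1.67  0.    1.15  0.67]
turn(tool,deg) [-0.3  0.3 -0.4] dp in current tool cm [7.62 0.29 0.16] in target tool [7.61 0.34 0.2 ] world mm [  3.7  -1.3 -76.1]
top crop (280, 200, 410, 300) scale 5.9
```

View pics/top3.png

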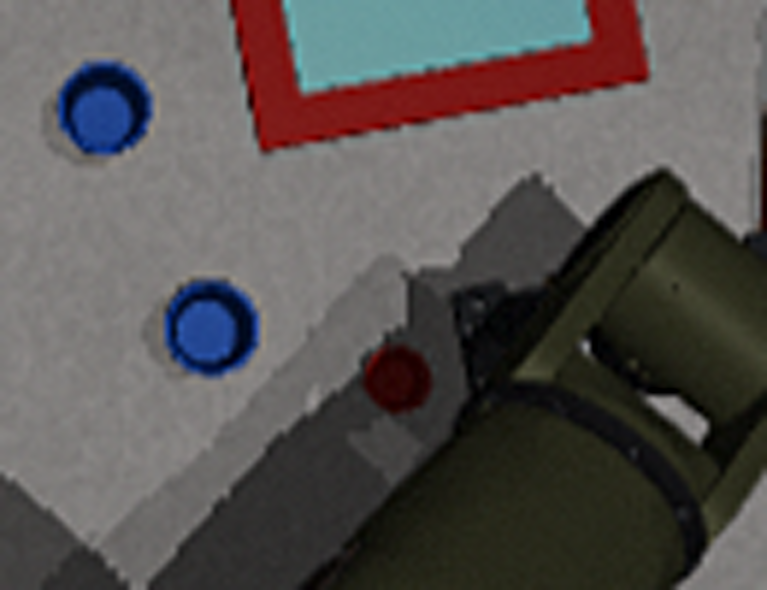

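The arm hides the cup from above, so I'm relying on the first measurement, which leaves about 12 mm to spare all round.

>>> jog_arm(
  turn=[
    [0,0,-0.4],
    [0,0,0],
    [0,0,0],
  ],
  dp=[
    [2,0.3,0.2],
    [2,0,0],
    [0,0,0],
  ],
  gripper=[1,1,1],
)

```text
clock: 6.25
eef_pos: [432.9, -313.5, 96.6]
eef_rot: [0.169, 1.561, -1.204]
wrist_force: [0.1, -0.1, -0.7]
finger_gap: 22.5
```

```bash
python3 - <<'E'
from h import *
goto([431,-313,60],-1)
snap(4,("side",),{"side":(300,160,440,260)})
E
```

```text
clk 6.25 tcp [ 432.9 -313.5   96.6] gap 22.5 F [ 0.1 -0.1 -0.7] j [-0.69  0.38  1.69 -0.01  1.07  0.68]
turn(tool,deg) [-0.2  0.5 -0.1] dp in current tool cm [ 3.66 -0.18 -0.12] in target tool [ 3.66 -0.18 -0.08] world mm [ -1.9   0.5 -36.6]
side crop (300, 160, 440, 260) scale 5.57
```

View pics/side4.png

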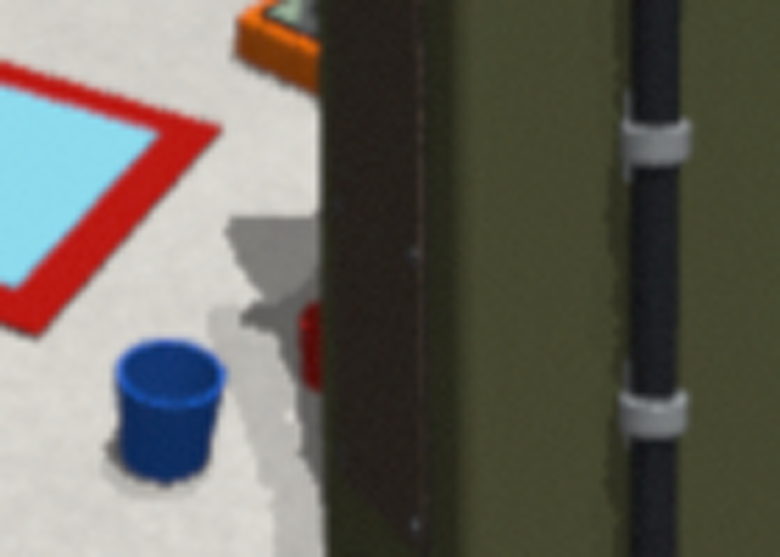

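The arm also blocks the side view. I'll go down on position and watch the force.

>>> jog_arm(
  turn=[
    [0,0.4,0],
    [0,0,0],
    [0,0,0],
    [0,0,0],
  ],
  dp=[
    [2,-0.2,0],
    [1.3,0,0],
    [0.3,0,0],
    [0,0,0],
  ],
  gripper=[1,1,1,1],
)

```text
clock: 6.8
eef_pos: [431.8, -314.7, 59.9]
eef_rot: [0.668, 1.566, -0.705]
wrist_force: [1.1, 0.4, -0.4]
finger_gap: 22.1
```

```bash
python3 - <<'E'
from h import *
goto([431,-313,58],-1)
E
```

```text
clk 6.8 tcp [ 431.8 -314.7   59.9] gap 22.1 F [ 1.1  0.4 -0.4] j [-0.7   0.43  1.71 -0.    0.99  0.67]
turn(tool,deg) [-0.2  0.2 -0.2] dp in current tool cm [ 0.19 -0.04 -0.18] in target tool [ 0.19 -0.04 -0.18] world mm [-0.8  1.7 -1.9]
```

No contact force, and the foot is about 2 mm above the cup floor. Releasing, then lifting straight up.

>>> jog_arm(
  turn=[
    [0,0,0],
    [0,0,0],
    [0,0,0],
    [0,0,0],
    [0,0,0],
    [0,0,0],
    [0,0,0],
    [0,0,0],
  ],
  dp=[
    [0.1,0,0],
    [0,0,0],
    [0,0,0],
    [-2,0,0],
    [-5,0,0],
    [-5.5,0,0],
    [-5.5,2,-3],
    [0,3,-5],
  ],
  gripper=[0.6,0.5,0.5,0.5,0.5,0.5,0.5,0.5],
)

```text
clock: 7.8
eef_pos: [463.4, -228.4, 242.1]
eef_rot: [0.802, 1.563, -0.575]
wrist_force: [0.5, 0.4, -1.1]
finger_gap: 46.9
```

```bash
python3 - <<'E'
from h import *
goto([588.7,122.3,240],-1)
E
```

```text
clk 7.8 tcp [ 463.4 -228.4  242.1] gap 46.9 F [ 0.5  0.4 -1.1] j [-0.53  0.19  1.57 -0.    1.37  0.85]
turn(tool,deg) [-0.5  0.3 -0.3] dp in current tool cm [  0.15  19.05 -32.  ] in target tool [  0.21  19.33 -31.83] world mm [125.3 350.7  -2.1]
```

>>> jog_arm(
  turn=[
    [-0.4,0.3,-0.3],
    [0,0,0],
    [0,0,0],
    [0,0,0],
    [0,0,0],
    [0,0,0],
    [0,0,0],
    [0,0,0],
  ],
  dp=[
    [-0.5,3,-5],
    [0,3,-5],
    [0,3,-5],
    [0,3,-5],
    [0,3,-5],
    [0,2.7,-4.5],
    [0,1,-1.5],
    [0,0,0],
  ],
  gripper=[0.5,0.5,0.5,0.5,0.5,0.5,0.5,0.5],
)

```text
clock: 8.8
eef_pos: [587.9, 126.5, 249.7]
eef_rot: [1.169, 1.566, -0.198]
wrist_force: [-0.2, -0.3, -0.4]
finger_gap: 46.8
```

```bash
python3 - <<'E'
from h import *
goto([588.7,122.3,180],-1)
snap(5,("top","side"),{"top":(280,200,410,300),"side":(150,150,290,260)})
E
```

```text
clk 8.8 tcp [587.9 126.5 249.7] gap 46.8 F [-0.2 -0.3 -0.4] j [ 0.15  0.39  1.3  -0.    1.45  1.52]
turn(tool,deg) [ 0.1  0.1 -0.2] dp in current tool cm [ 6.97 -0.04  0.41] in target tool [ 6.97 -0.01  0.42] world mm [  0.8  -4.2 -69.7]
top crop (280, 200, 410, 300) scale 5.9
side crop (150, 150, 290, 260) scale 5.36
```

View pics/top5.png

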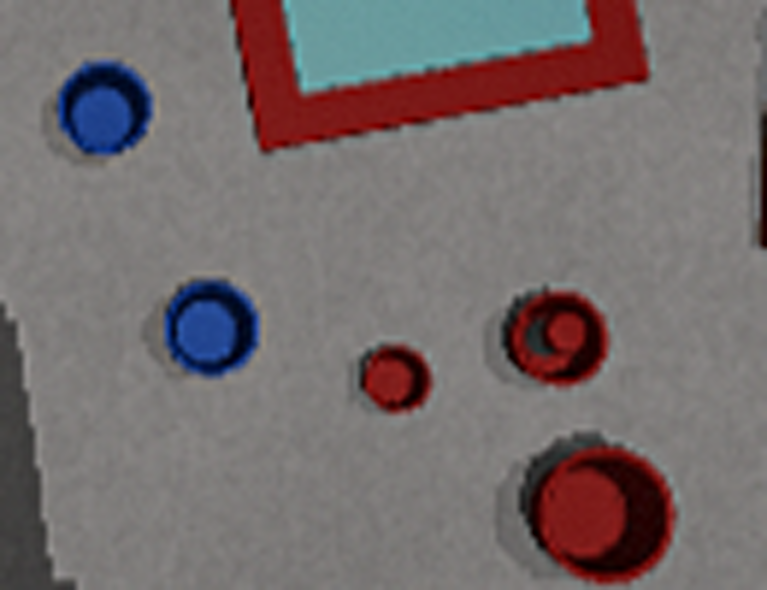

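View pics/side5.png

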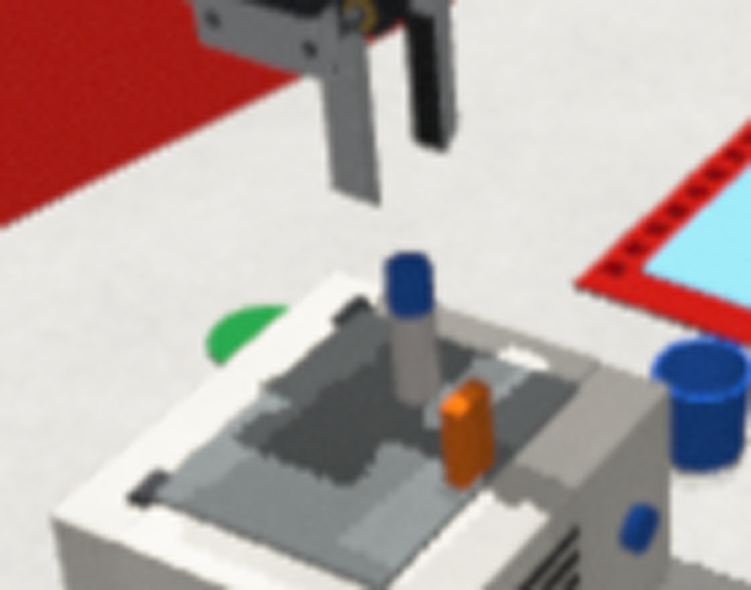

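The red cap at (567,330) sits inside the middle red cup's rim, which is centred at (560,338), so the tube is standing. The fingers are above the blue tube, so I descend.

>>> jog_arm(
  turn=[
    [0,0,0],
    [0,0,0],
    [0,0,0],
    [0,0,0],
  ],
  dp=[
    [1.5,-0.1,0.4],
    [3,0,0],
    [2,0,0],
    [0,0,0],
  ],
  gripper=[0.5,0.5,0.5,0.5],
)

```text
clock: 9.4
eef_pos: [586.9, 114.9, 181.3]
eef_rot: [1.023, 1.566, -0.352]
wrist_force: [0.7, 0.2, 0.9]
finger_gap: 47.1
```

```bash
python3 - <<'E'
from h import *
goto([588.7,122.3,180],-1)
E
```

```text
clk 9.4 tcp [586.9 114.9 181.3] gap 47.1 F [0.7 0.2 0.9] j [ 0.13  0.42  1.41 -0.    1.3   1.51]
turn(tool,deg) [-0.4  0.1 -0.2] dp in current tool cm [ 0.13  0.32 -0.69] in target tool [ 0.13  0.33 -0.69] world mm [ 1.8  7.4 -1.3]
```

>>> jog_arm(
  turn=[
    [0,0,0],
    [0,0,0],
    [0,0,0],
    [0,0,0],
    [0,0,0],
    [0,0,0],
  ],
  dp=[
    [0.1,0.3,-0.7],
    [0,0,0],
    [0,0,0],
    [0,0,0],
    [0,0,0],
    [0,0,0],
  ],
  gripper=[0.5,0.5,1,1,1,1],
)

```text
clock: 10.15
eef_pos: [589.2, 122.0, 182.6]
eef_rot: [1.223, 1.563, -0.153]
wrist_force: [-0.4, 0.1, -1.1]
finger_gap: 22.1
```

```bash
python3 - <<'E'
from h import *
goto([434.8,-113.4,130],-1)
snap(6,("side",),{"side":(150,150,290,260)})
E
```

```text
clk 10.15 tcp [589.2 122.  182.6] gap 22.1 F [-0.4  0.1 -1.1] j [ 0.14  0.43  1.4  -0.    1.31  1.52]
turn(tool,deg) [-0.5  0.2 -0.4] dp in current tool cm [  5.17 -19.74  20.09] in target tool [  5.26 -19.86  19.95] world mm [-154.4 -235.4  -52.6]
side crop (150, 150, 290, 260) scale 5.36
```

View pics/side6.png

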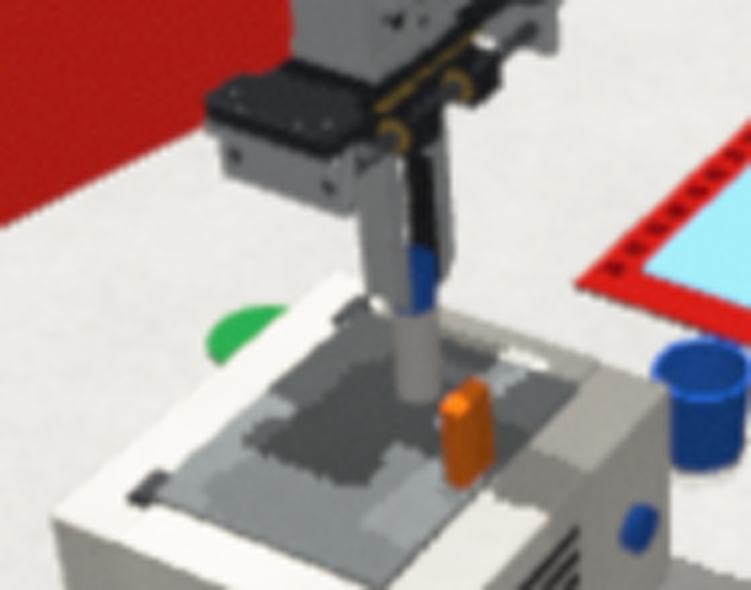

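Blue tube gripped, with the cap at crop (423,280) and a gap of 22.1 mm. Lifting and heading for the near blue cup.

>>> jog_arm(
  turn=[
    [-0.4,0.2,-0.3],
    [0,0,0],
    [0,0,0],
    [0,0,0],
    [0,0,0],
    [0,0,0],
    [0,0,0],
    [0,0,0],
  ],
  dp=[
    [-4,0,0],
    [-4.5,-0.5,1],
    [0,-4,4],
    [0,-4,4],
    [0,-4,4],
    [0,-4,4],
    [1,-3,3],
    [3,0,0],
  ],
  gripper=[1,1,1,1,1,1,1,1],
)

```text
clock: 11.2
eef_pos: [433.6, -120.0, 230.4]
eef_rot: [1.033, 1.565, -0.335]
wrist_force: [0.4, 0.4, -1.8]
finger_gap: 22.5
```

```bash
python3 - <<'E'
from h import *
goto([434.8,-113.4,130],-1)
E
```

```text
clk 11.2 tcp [ 433.6 -120.   230.4] gap 22.5 F [ 0.4  0.4 -1.8] j [-0.35  0.05  1.76  0.    1.33  1.02]
turn(tool,deg) [ 0.   0.2 -0.3] dp in current tool cm [10.04  0.2  -0.65] in target tool [10.04  0.25 -0.62] world mm [   1.2    6.6 -100.4]
```

>>> jog_arm(
  turn=[
    [0,0.2,-0.2],
    [0,0,0],
    [0,0,0],
    [0,0,0],
  ],
  dp=[
    [2.5,0.2,-0.6],
    [4,0,0],
    [2,0,0],
    [0,0,0],
  ],
  gripper=[1,1,1,1],
)

```text
clock: 11.7
eef_pos: [433.3, -114.1, 142.1]
eef_rot: [2.898, 1.57, 1.528]
wrist_force: [0.1, -0.6, 0.3]
finger_gap: 22.5
```

```bash
python3 - <<'E'
from h import *
goto([434.8,-113.4,63],-1)
snap(7,("top","side"),{"top":(280,200,410,300),"side":(250,150,390,260)})
E
```

```text
clk 11.7 tcp [ 433.3 -114.1  142.1] gap 22.5 F [ 0.1 -0.6  0.3] j [-0.34  0.14  1.87  0.    1.13  1.03]
turn(tool,deg) [-0.1 -0.1 -0. ] dp in current tool cm [ 7.91  0.15 -0.03] in target tool [ 7.91  0.16 -0.04] world mm [  1.5   0.7 -79.1]
top crop (280, 200, 410, 300) scale 5.9
side crop (250, 150, 390, 260) scale 5.36
```

View pics/top7.png

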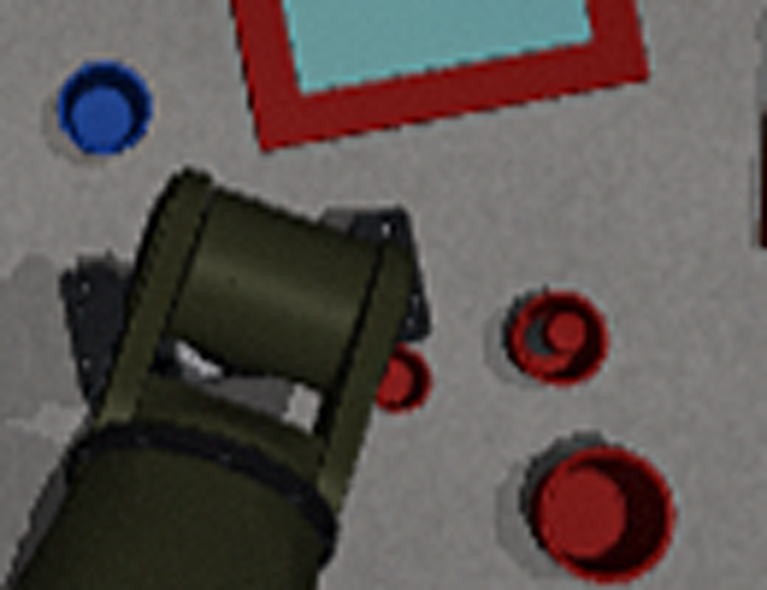

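View pics/side7.png

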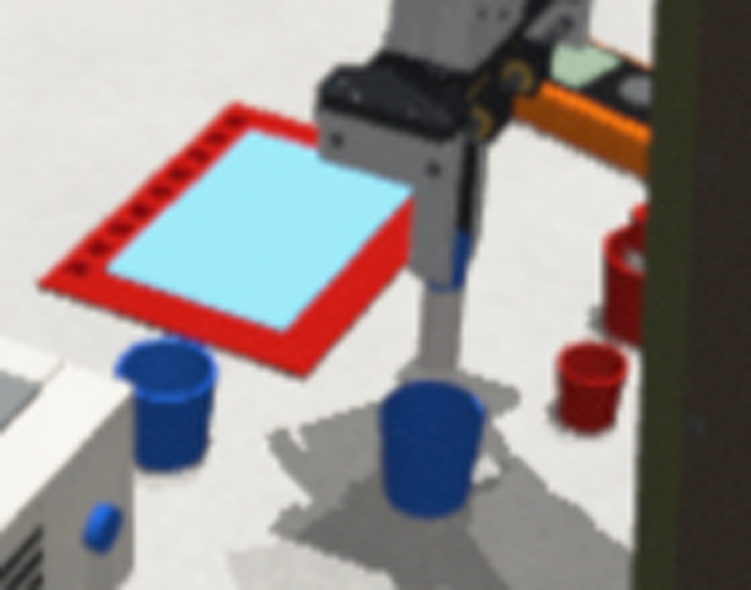

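The blue tube is centred over the near blue cup, with the tube at (440,340) and the rim centre at about (433,405). Going down.

>>> jog_arm(
  turn=[
    [0,0,0],
    [0,0,0],
    [0,0,0],
    [0,0,0],
    [0,0,0],
  ],
  dp=[
    [2.5,0.1,0],
    [2.5,0,0],
    [2,0,0],
    [0,0,0],
    [0,0,0],
  ],
  gripper=[1,1,1,1,1],
)

```text
clock: 12.42
eef_pos: [439.2, -115.4, 78.3]
eef_rot: [1.125, 1.558, -0.245]
wrist_force: [0.2, -0.3, -0.5]
finger_gap: 22.5
```

```bash
python3 - <<'E'
from h import *
goto([434.8,-113.4,63],-1)
E
```

```text
clk 12.43 tcp [ 439.2 -115.4   78.3] gap 22.5 F [ 0.2 -0.3 -0.5] j [-0.34  0.24  1.92  0.    0.96  1.03]
turn(tool,deg) [-0.1  0.3 -0.7] dp in current tool cm [ 1.53 -0.41 -0.29] in target tool [ 1.53 -0.39 -0.29] world mm [ -4.4   2.  -15.3]
```

>>> jog_arm(
  turn=[
    [0,0.3,-0.6],
    [0,0,0],
    [0,0,0],
  ],
  dp=[
    [1,-0.4,-0.3],
    [0.7,0,0],
    [0,0,0],
  ],
  gripper=[1,1,1],
)

```text
clock: 12.8
eef_pos: [435.3, -113.4, 61.8]
eef_rot: [1.107, 1.567, -0.262]
wrist_force: [0.1, 0.2, -1.2]
finger_gap: 22.3
```

```bash
python3 - <<'E'
from h import *
goto([434.8,-113.4,63],-1)
E
```

```text
clk 12.8 tcp [ 435.3 -113.4   61.8] gap 22.3 F [ 0.1  0.2 -1.2] j [-0.34  0.27  1.94  0.    0.93  1.03]
turn(tool,deg) [-0.1  0.1 -0.2] dp in current tool cm [-0.12 -0.05 -0.01] in target tool [-0.12 -0.05 -0.01] world mm [-0.5  0.   1.2]
```

>>> jog_arm(
  turn=[
    [0,0,0],
    [0,0,0],
    [0,0,0],
    [0,0,0],
    [0,0,0],
    [0,0,0],
    [0,0,0],
  ],
  dp=[
    [0,0,0],
    [0,0,0],
    [0,0,0],
    [-2,0,0],
    [-5,0,0],
    [-5.5,0,0],
    [-3,2,-3],
  ],
  gripper=[0.6,0.5,0.5,0.5,0.5,0.5,0.5],
)

```text
clock: 13.68
eef_pos: [447.4, -80.2, 220.2]
eef_rot: [-2.746, 1.57, 2.165]
wrist_force: [0.8, -0.4, 0.3]
finger_gap: 46.7
```

```bash
python3 - <<'E'
from h import *
print(fum(-57,0,210)); goto(fum(-57,0,210),-1)
E
```

```text
[526.66421077 148.53855849 210.        ]
clk 13.68 tcp [447.4 -80.2 220.2] gap 46.7 F [ 0.8 -0.4  0.3] j [-0.26  0.07  1.76  0.    1.31  1.11]
turn(tool,deg) [-0.2 -0.   0. ] dp in current tool cm [  1.03  12.28 -20.87] in target tool [  1.02  12.37 -20.82] world mm [ 79.3 228.8 -10.2]
```

>>> jog_arm(
  turn=[
    [0,0,0],
    [0,0,0],
    [0,0,0],
    [0,0,0],
    [0,0,0],
    [0,0,0],
  ],
  dp=[
    [0,3,-5],
    [0,3,-5],
    [0,3,-5],
    [0,2.5,-4],
    [0,0.8,-1.5],
    [0,0,0],
  ],
  gripper=[0.5,0.5,0.5,0.5,0.5,0.5],
)

```text
clock: 14.42
eef_pos: [530.6, 152.7, 223.9]
eef_rot: [1.297, 1.565, -0.076]
wrist_force: [-0.5, 0.0, 0.9]
finger_gap: 46.8
```

```bash
python3 - <<'E'
from h import *
goto(fum(-57,0,134),-1)
snap(8,("top","side"),{"top":(180,170,410,300),"side":(150,150,340,260)})
E
```

```text
clk 14.43 tcp [530.6 152.7 223.9] gap 46.8 F [-0.5  0.   0.9] j [ 0.21  0.29  1.49 -0.    1.35  1.59]
turn(tool,deg) [-0.2  0.1 -0.3] dp in current tool cm [ 8.99 -0.52  0.32] in target tool [ 8.99 -0.47  0.33] world mm [ -3.9  -4.2 -89.9]
top crop (180, 170, 410, 300) scale 3.39
side crop (150, 150, 340, 260) scale 4.11
```

View pics/top8.png

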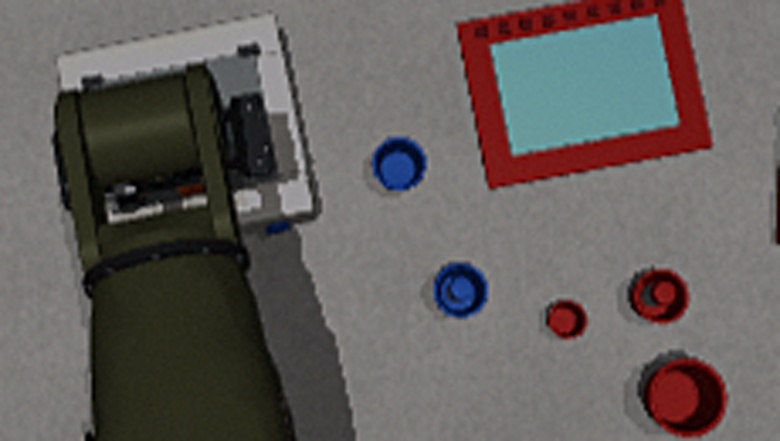

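View pics/side8.png

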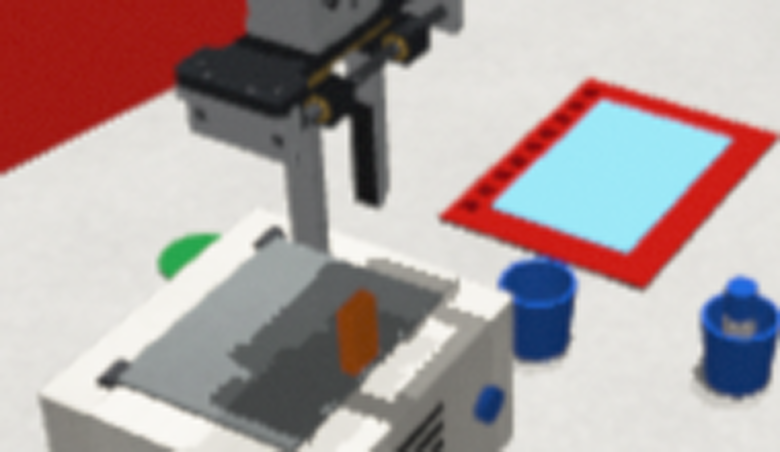

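Both tubes stand cap up in their cups: blue cap at top (460,289) and side (740,288), red cap at top (662,292). Descending onto the flap tab.

>>> jog_arm(
  turn=[
    [0,0.1,-0.3],
    [0,0,0],
    [0,0,0],
    [0,0,0],
    [0,0,0],
  ],
  dp=[
    [2,-0.5,0.3],
    [3,0,0],
    [2,0,0],
    [0,0,0],
    [0,0,0],
  ],
  gripper=[0.5,0.5,0.5,0.5,0.5],
)

```text
clock: 15.15
eef_pos: [526.4, 140.7, 155.1]
eef_rot: [1.44, 1.566, 0.059]
wrist_force: [-0.3, 0.1, -0.1]
finger_gap: 47.1
```

```bash
python3 - <<'E'
from h import *
goto(fum(-57,0,134),-1)
snap(9,("side",),{"side":(150,150,290,260)})
E
```

```text
clk 15.15 tcp [526.4 140.7 155.1] gap 47.1 F [-0.3  0.1 -0.1] j [ 0.19  0.33  1.6  -0.    1.2   1.58]
turn(tool,deg) [-0.8  0.  -0.3] dp in current tool cm [ 2.11  0.17 -0.76] in target tool [ 2.11  0.19 -0.76] world mm [  0.3   7.8 -21.1]
side crop (150, 150, 290, 260) scale 5.36
```

View pics/side9.png

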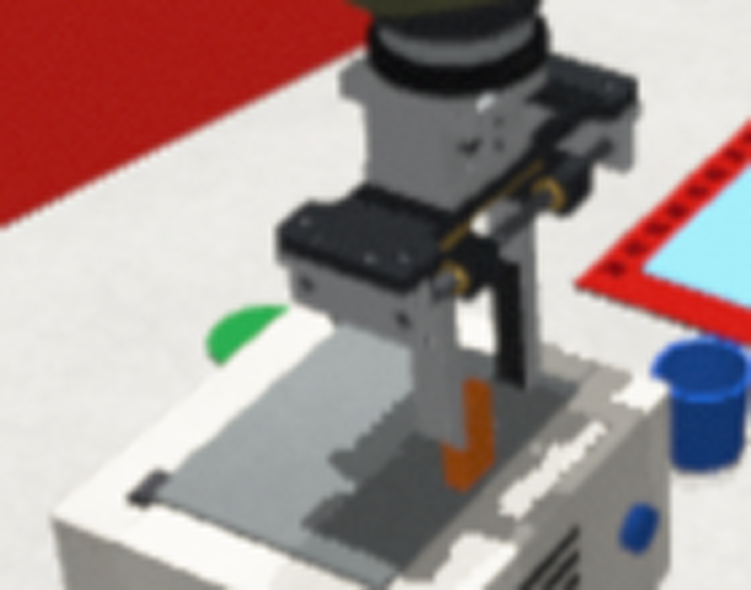

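>>> jog_arm(
  turn=[
    [-0.6,0,-0.2],
    [0,0,0],
    [0,0,0],
    [0,0,0],
  ],
  dp=[
    [0.4,0.2,-0.8],
    [1,0,0],
    [0.7,0,0],
    [0,0,0],
  ],
  gripper=[0.5,0.5,0.5,0.5],
)

```text
clock: 15.7
eef_pos: [527.2, 149.7, 133.6]
eef_rot: [1.301, 1.569, -0.069]
wrist_force: [0.1, 0.7, -0.6]
finger_gap: 46.8
```

```bash
python3 - <<'E'
from h import *
goto(fum(-57,0,133),-1)
E
```

```text
clk 15.7 tcp [527.2 149.7 133.6] gap 46.8 F [ 0.1  0.7 -0.6] j [ 0.21  0.36  1.61 -0.    1.16  1.58]
turn(tool,deg) [-0.1  0.  -0.1] dp in current tool cm [ 0.06 -0.07  0.11] in target tool [ 0.06 -0.07  0.11] world mm [-0.5 -1.2 -0.6]
```

>>> jog_arm(
  turn=[
    [0,0,0],
    [0,0,0],
    [0,0,0],
    [0,0,0],
    [0,0,0],
    [0,0,0],
  ],
  dp=[
    [0,-0.05,0.1],
    [0,0,0],
    [0,0,0],
    [0,0,0],
    [-1.3,0.5,0],
    [-1.3,0.5,0],
  ],
  gripper=[1,1,1,1,1,1],
  grip_force=20,
)

```text
clock: 16.45
eef_pos: [536.3, 153.1, 160.4]
eef_rot: [2.858, 1.567, 1.489]
wrist_force: [6.0, 4.9, -7.7]
finger_gap: 25.9
```

```bash
cat >> h.py <<'E'
def arc(a,r=126.3):
    a=np.radians(a); return fum(65-r*np.cos(a),0,120+r*np.sin(a)-19)
E
python3 - <<'E'
from h import *
from cell import manip
p=manip.read_state()["eef_pos"]; d=p-F; x=d@FX-65; z=p[2]+19-120; print("ang",np.degrees(np.arctan2(z,-x)),"r",np.hypot(x,z),"y",d@FY)
goto(arc(40),-1)
E
```

```text
ang 28.019330091937878 r 126.49187824823883 y 2.5666725930696996
clk 16.45 tcp [536.3 153.1 160.4] gap 25.9 F [ 6.   4.9 -7.7] j [0.21 0.36 1.55 0.   1.23 1.58]
turn(tool,deg) [-0.  -0.2 -0.1] dp in current tool cm [-2.18  1.49  0.25] in target tool [-2.18  1.49  0.26] world mm [15.1  0.5 21.8]
```

>>> jog_arm(
  turn=[
    [0,0,0],
    [0,0,0],
    [0,0,0],
    [0,0,0],
  ],
  dp=[
    [-2.2,1.5,0.2],
    [-1.8,1.9,0],
    [-1.4,2.2,0],
    [-0.9,2.5,0],
  ],
  gripper=[1,1,1,1],
)

```text
clock: 16.95
eef_pos: [617.2, 170.6, 227.4]
eef_rot: [-3.074, 1.562, 1.842]
wrist_force: [1.0, 3.4, -16.5]
finger_gap: 25.9
```

```bash
python3 - <<'E'
from h import *
from cell import manip
p=manip.read_state()["eef_pos"]; d=p-F; x=d@FX-65; z=p[2]+19-120; print("ang",np.degrees(np.arctan2(z,-x)),"r",np.hypot(x,z),"y",d@FY)
goto(arc(86),-1)
E
```

```text
ang 77.110359338891 r 129.6196907922348 y 3.3792360394831595
clk 16.95 tcp [617.2 170.6 227.4] gap 25.9 F [  1.    3.4 -16.5] j [0.21 0.49 1.21 0.01 1.44 1.57]
turn(tool,deg) [ 0.1 -0.5  0. ] dp in current tool cm [0.03 2.01 0.34] in target tool [0.04 2.01 0.34] world mm [20.4  0.7 -0.4]
```

>>> jog_arm(
  turn=[
    [0,-0.4,0],
    [0,0,0],
    [0,0,0],
    [0,0,0],
    [0,0,0],
  ],
  dp=[
    [0,2.8,0.2],
    [0.2,2.7,0],
    [0.8,2.4,0],
    [0.2,0.5,0],
    [0,0,0],
  ],
  gripper=[1,1,1,1,1],
)

```text
clock: 17.58
eef_pos: [701.0, 188.5, 218.4]
eef_rot: [-2.552, 1.563, 2.366]
wrist_force: [-2.2, 0.3, -4.3]
finger_gap: 25.9
```

```bash
python3 - <<'E'
from h import *
from cell import manip
p=manip.read_state()["eef_pos"]; d=p-F; x=d@FX-65; z=p[2]+19-120; print("ang",np.degrees(np.arctan2(z,-x)),"r",np.hypot(x,z),"y",d@FY)
goto(arc(115),-1)
snap(10,("side",),{"side":(150,120,290,260)})
E
```

```text
ang 115.8057999268333 r 130.4306544506054 y 4.131334083351909
clk 17.57 tcp [701.  188.5 218.4] gap 25.9 F [-2.2  0.3 -4.3] j [0.21 0.72 0.87 0.01 1.55 1.57]
turn(tool,deg) [ 0.2 -0.4  0.3] dp in current tool cm [ 0.29 -0.34  0.41] in target tool [ 0.3  -0.34  0.41] world mm [-2.5 -4.7 -3. ]
side crop (150, 120, 290, 260) scale 4.21
```

View pics/side10.png

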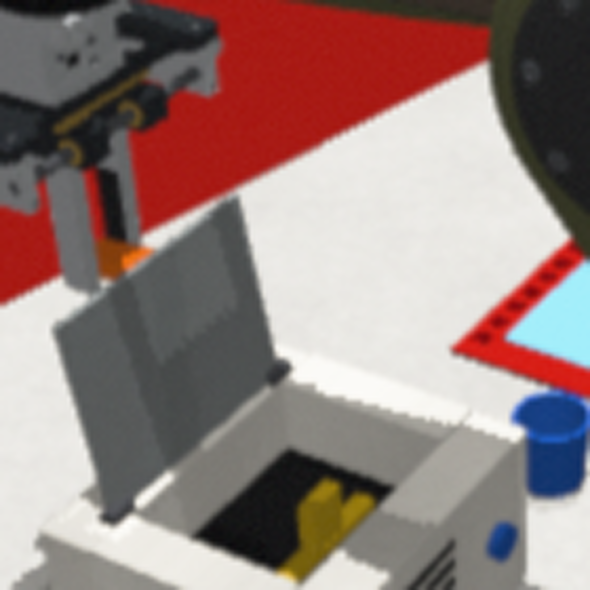

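The flap stands past upright at about 1.74 rad, and the yellow filter tab shows at (322,510). Releasing, rising and going to the filter.

>>> jog_arm(
  turn=[
    [0,0,0],
    [0,0,0],
    [0,0,0],
    [0,0,0],
    [0,0,0],
    [0,0,0],
    [0,0,0],
    [0,0,0],
  ],
  dp=[
    [0,0,0],
    [0,0,0],
    [0,0,0],
    [-3,0,0],
    [-4,0,0],
    [-3,0,0],
    [0,-4.5,0],
    [0,-4.5,0],
  ],
  gripper=[0.4,0.4,0.4,0.4,0.4,0.4,0.4,0.4],
)

```text
clock: 18.62
eef_pos: [613.7, 168.5, 324.0]
eef_rot: [2.578, 1.564, 1.211]
wrist_force: [0.8, -0.1, 0.4]
finger_gap: 56.4
```

```bash
python3 - <<'E'
from h import *
goto(fum(-20,2,220),-1)
snap(11,("side","top"),{"side":(150,120,290,260),"top":(180,170,300,260)})
E
```

```text
clk 18.62 tcp [613.7 168.5 324. ] gap 56.4 F [ 0.8 -0.1  0.4] j [0.21 0.45 1.05 0.01 1.64 1.58]
turn(tool,deg) [ 0.1 -0.3 -0.2] dp in current tool cm [10.39 -5.27  0.06] in target tool [ 1.04e+01 -5.23e+00  1.00e-02] world mm [ -51.2  -10.6 -104. ]
side crop (150, 120, 290, 260) scale 4.21
top crop (180, 170, 300, 260) scale 6.5
```

View pics/side11.png

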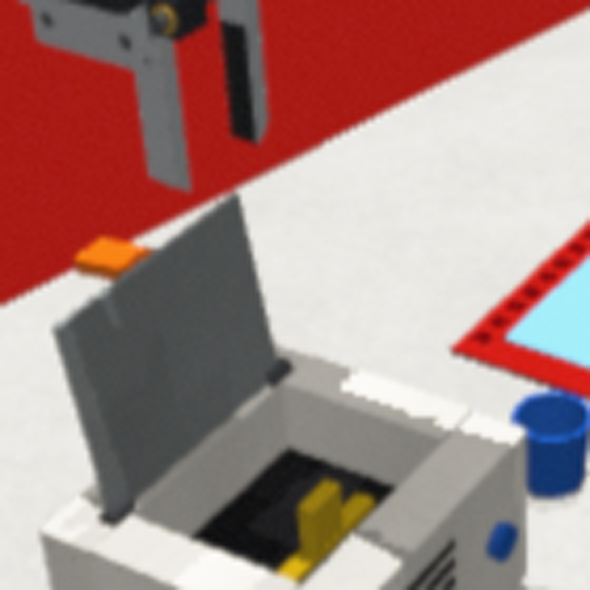

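View pics/top11.png

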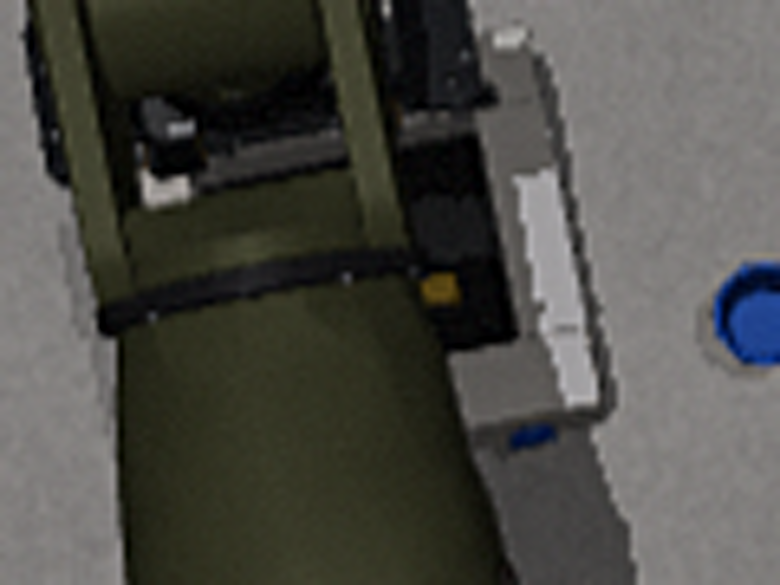

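```bash
python3 - <<'E'
from h import *
z=load("side",11)
for yy in(0,3):
  for q in [(-26,-15),(-26,15),(-14,15),(-14,-15)]:
    u=proj(z,fum(q[0],q[1]+yy,114)); print(yy,q,((u+.5-[150,120])*4.21).round())
p=z[0][225:262,205:250]; cv2.imwrite("pics/c11.png",cv2.resize(p[:,:,::-1],None,fx=14,fy=14,interpolation=cv2.INTER_CUBIC))
E
```

```text
0 (-26, -15) [341. 479.]
0 (-26, 15) [311. 507.]
0 (-14, 15) [295. 501.]
0 (-14, -15) [324. 473.]
3 (-26, -15) [338. 482.]
3 (-26, 15) [308. 510.]
3 (-14, 15) [292. 503.]
3 (-14, -15) [321. 476.]
```

View pics/c11.png

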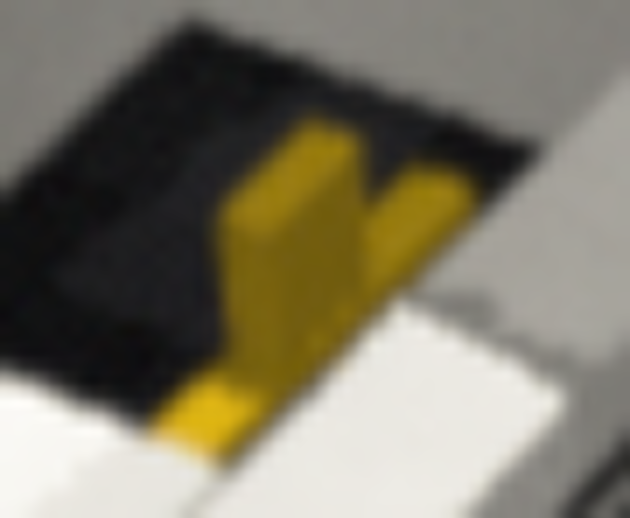

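The filter tab's top corners in the side view match the predicted position (y≈0, x≈-20) within about 1 px. Moving over it, then going down.

>>> jog_arm(
  turn=[
    [0,-0.3,-0.2],
    [0,0,0],
    [0,0,0],
    [0,0,0],
    [0,0,0],
  ],
  dp=[
    [0,-4,0],
    [3,-1.4,0],
    [4,0,0],
    [4,0,0],
    [0,0,0],
  ],
  gripper=[0.4,0.4,0.4,0.4,0.4],
)

```text
clock: 19.35
eef_pos: [559.5, 157.1, 215.5]
eef_rot: [1.568, 1.565, 0.201]
wrist_force: [-0.4, 0.5, -0.0]
finger_gap: 56.2
```

```bash
python3 - <<'E'
from h import *
goto(fum(-21,1,150),-1)
E
```

```text
clk 19.35 tcp [559.5 157.1 215.5] gap 56.2 F [-0.4  0.5 -0. ] j [ 0.21  0.36  1.42 -0.    1.36  1.58]
turn(tool,deg) [ 0.1  0.  -0.4] dp in current tool cm [6.55 0.16 0.08] in target tool [6.55 0.21 0.08] world mm [  2.2  -0.4 -65.5]
```

>>> jog_arm(
  turn=[
    [0,0,-0.4],
    [0,0,0],
    [0,0,0],
    [0,0,0],
  ],
  dp=[
    [3,0.2,0.1],
    [4,0,0],
    [3,0,0],
    [0,0,0],
  ],
  gripper=[0.4,0.4,0.4,0.4],
)

```text
clock: 19.85
eef_pos: [567.8, 157.6, 122.2]
eef_rot: [1.563, 1.56, 0.196]
wrist_force: [0.1, 0.6, 0.9]
finger_gap: 56.2
```

```bash
python3 - <<'E'
from h import *
goto(fum(-21,1,86),-1)
snap(12,("side",),{"side":(150,150,290,260)})
E
```

```text
clk 19.85 tcp [567.8 157.6 122.2] gap 56.2 F [0.1 0.6 0.9] j [ 0.21  0.46  1.51 -0.    1.17  1.58]
turn(tool,deg) [ 0.1  0.  -0.6] dp in current tool cm [ 3.62 -0.65 -0.04] in target tool [ 3.62 -0.61 -0.04] world mm [ -6.   -0.9 -36.2]
side crop (150, 150, 290, 260) scale 5.36
```

View pics/side12.png

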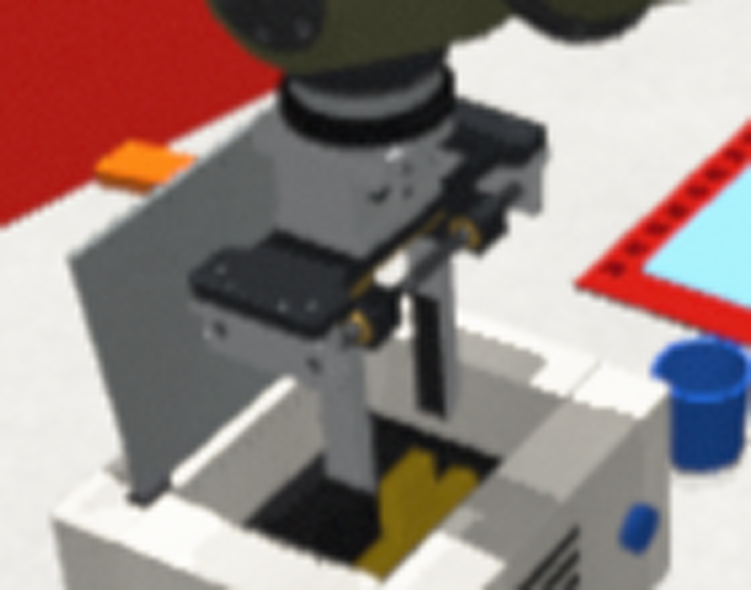

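>>> jog_arm(
  turn=[
    [0,0,-0.5],
    [0,0,0],
    [0,0,0],
    [0,0,0],
  ],
  dp=[
    [1,-0.6,0],
    [1.5,0,0],
    [0.7,0,0],
    [0,0,0],
  ],
  gripper=[0.4,0.4,0.4,0.4],
)

```text
clock: 20.4
eef_pos: [564.5, 157.0, 93.9]
eef_rot: [1.563, 1.56, 0.196]
wrist_force: [0.3, -0.9, 0.0]
finger_gap: 56.3
```

```bash
python3 - <<'E'
from h import *
goto(fum(-21,1,86),-1)
E
```

```text
clk 20.4 tcp [564.5 157.   93.9] gap 56.3 F [ 0.3 -0.9  0. ] j [ 0.21  0.48  1.54 -0.    1.11  1.58]
turn(tool,deg) [ 0.1  0.  -0.6] dp in current tool cm [ 0.79 -0.29 -0.04] in target tool [ 0.79 -0.28 -0.03] world mm [-2.8 -0.2 -7.9]
```

>>> jog_arm(
  turn=[
    [0,0,-0.5],
    [0,0,0],
    [0,0,0],
    [0,0,0],
    [0,0,0],
    [0,0,0],
  ],
  dp=[
    [0.5,-0.3,0],
    [0.3,0,0],
    [0,0,0],
    [0,0,0],
    [0,0,0],
    [0,0,0],
  ],
  gripper=[0.4,0.4,1,1,1,1],
  grip_force=35,
)

```text
clock: 21.15
eef_pos: [561.7, 156.9, 86.1]
eef_rot: [1.95, 1.569, 0.583]
wrist_force: [0.2, 1.2, -1.4]
finger_gap: 29.8
```

```bash
python3 - <<'E'
from h import *
goto(fum(-21,1,86),-1)
E
```

```text
clk 21.15 tcp [561.7 156.9  86.1] gap 29.8 F [ 0.2  1.2 -1.4] j [0.21 0.49 1.55 0.   1.1  1.58]
turn(tool,deg) [ 0.1 -0.  -0.1] dp in current tool cm [0.01 0.   0.01] in target tool [0.01 0.   0.01] world mm [ 0.  -0.1 -0.1]
```

Pull tab gripped at 29.8 mm. Drawing it straight up.

>>> jog_arm(
  turn=[
    [0,0,0],
    [0,0,0],
    [0,0,0],
    [0,0,0],
    [0,0,0],
  ],
  dp=[
    [-1,0,0],
    [-1.5,0,0],
    [-1.5,0,0],
    [-1.5,0,0],
    [0,0,0],
  ],
  gripper=[1,1,1,1,1],
)

```text
clock: 21.78
eef_pos: [562.1, 156.7, 146.5]
eef_rot: [1.639, 1.566, 0.272]
wrist_force: [-0.5, -0.4, -0.8]
finger_gap: 29.7
```

```bash
python3 - <<'E'
from h import *
goto(fum(-21,1,245),-1)
E
```

```text
clk 21.77 tcp [562.1 156.7 146.5] gap 29.7 F [-0.5 -0.4 -0.8] j [0.21 0.42 1.49 0.   1.22 1.58]
turn(tool,deg) [ 0.1 -0.  -0.3] dp in current tool cm [-9.85  0.01 -0.02] in target tool [-9.85 -0.04 -0.02] world mm [-0.4  0.1 98.5]
```

>>> jog_arm(
  turn=[
    [0,0,-0.3],
    [0,0,0],
    [0,0,0],
    [0,0,0],
    [0,0,0],
  ],
  dp=[
    [-2,0,0],
    [-3,0,0],
    [-3,0,0],
    [-2,0,0],
    [0,0,0],
  ],
  gripper=[1,1,1,1,1],
)

```text
clock: 22.4
eef_pos: [561.5, 156.1, 247.6]
eef_rot: [-1.491, 1.566, -2.858]
wrist_force: [-0.2, 0.5, -1.3]
finger_gap: 29.9
```

```bash
python3 - <<'E'
from h import *
goto([654,-246.8,245],-1)
snap(13,("side",),{"side":(150,120,290,260)})
E
```

```text
clk 22.4 tcp [561.5 156.1 247.6] gap 29.9 F [-0.2  0.5 -1.3] j [ 0.21  0.35  1.36 -0.    1.44  1.58]
turn(tool,deg) [0.  0.  0.2] dp in current tool cm [ 0.27  0.93 41.32] in target tool [ 0.26  0.97 41.32] world mm [  92.5 -402.9   -2.6]
side crop (150, 120, 290, 260) scale 4.21
```

View pics/side13.png

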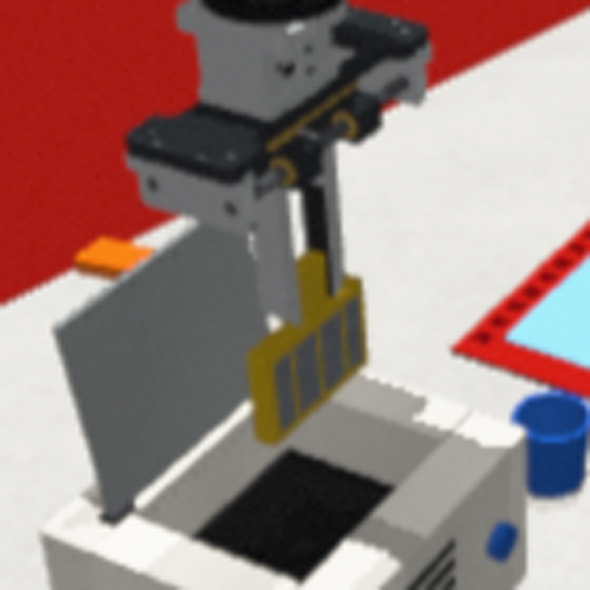

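The filter is clear of the slot and hangs upright at (310,350); its lower edge is about 180 mm up. Moving to the pad.

>>> jog_arm(
  turn=[
    [0,0,0],
    [0,0,0],
    [0,0,0],
    [0,0,0],
    [0,0,0],
    [0,0,0],
    [0,0,0],
    [0,0,0],
  ],
  dp=[
    [0,0,2],
    [0,0,3],
    [0,0.1,4],
    [0,0.2,4],
    [0,0.2,4],
    [0,0.2,4],
    [0,0.2,4],
    [0,0,4],
  ],
  gripper=[1,1,1,1,1,1,1,1],
)

```text
clock: 23.45
eef_pos: [627.1, -141.4, 236.0]
eef_rot: [-1.681, 1.551, -3.048]
wrist_force: [-0.1, -0.0, -1.3]
finger_gap: 29.7
```

```bash
python3 - <<'E'
from h import *
goto([654,-246.8,173],-1)
E
```

```text
clk 23.45 tcp [ 627.1 -141.4  236. ] gap 29.7 F [-0.1 -0.  -1.3] j [-0.28  0.51  1.16 -0.01  1.49  1.09]
turn(tool,deg) [ 0.1 -0.1  1.1] dp in current tool cm [ 6.26  0.62 10.88] in target tool [ 6.3   0.51 10.87] world mm [  26.9 -105.4  -63. ]
```

>>> jog_arm(
  turn=[
    [0,0,0.9],
    [0,0,0],
    [0,0,0],
    [0,0,0],
    [0,0,0],
    [0,0,0],
    [0,0,0],
  ],
  dp=[
    [0,0.1,3],
    [0.5,0.1,3],
    [1,0.1,2.3],
    [1.5,0.1,1],
    [1.5,0,0],
    [1,0,0],
    [0,0,0],
  ],
  gripper=[1,1,1,1,1,1,1],
)

```text
clock: 24.32
eef_pos: [645.7, -241.0, 169.9]
eef_rot: [-2.097, 1.556, 2.815]
wrist_force: [0.1, 0.1, -1.4]
finger_gap: 29.6
```

```bash
python3 - <<'E'
from h import *
goto([654,-246.8,173],-1)
E
```

```text
clk 24.32 tcp [ 645.7 -241.   169.9] gap 29.6 F [ 0.1  0.1 -1.4] j [-0.41  0.65  1.09 -0.    1.41  0.96]
turn(tool,deg) [-0.2 -0.4  0.7] dp in current tool cm [-0.32  0.69  0.73] in target tool [-0.31  0.69  0.73] world mm [ 8.3 -5.8  3.1]
```

>>> jog_arm(
  turn=[
    [0,-0.4,0.6],
    [0,0,0],
    [0,0,0],
    [0,0,0],
    [0,0,0],
  ],
  dp=[
    [-0.3,0.7,0.7],
    [0,0,0],
    [0,0,0],
    [0,0,0],
    [0,0,0],
  ],
  gripper=[1,1,1,1,1],
)

```text
clock: 24.95
eef_pos: [655.4, -246.0, 175.3]
eef_rot: [0.617, 1.568, -0.753]
wrist_force: [0.1, 0.1, -1.3]
finger_gap: 29.7
```

```bash
python3 - <<'E'
from h import *
goto([654,-246.8,173],-1)
snap(14,("side","top"))
E
```

```text
clk 24.95 tcp [ 655.4 -246.   175.3] gap 29.7 F [ 0.1  0.1 -1.3] j [-0.41  0.67  1.06 -0.    1.42  0.96]
turn(tool,deg) [-0.1  0.1 -0.1] dp in current tool cm [ 0.23 -0.16  0.05] in target tool [ 0.23 -0.16  0.05] world mm [-1.4 -0.8 -2.3]
side crop None scale 1.39
top crop None scale 1.39
```

View pics/side14.png

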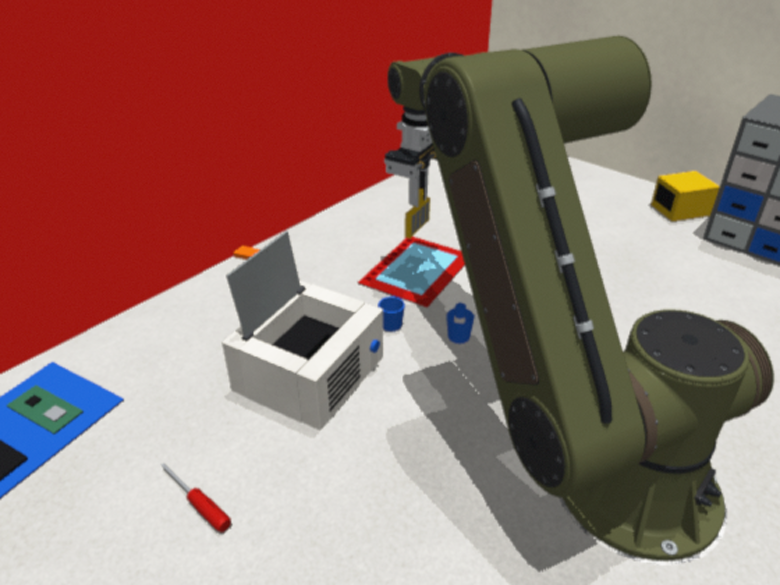

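View pics/top14.png

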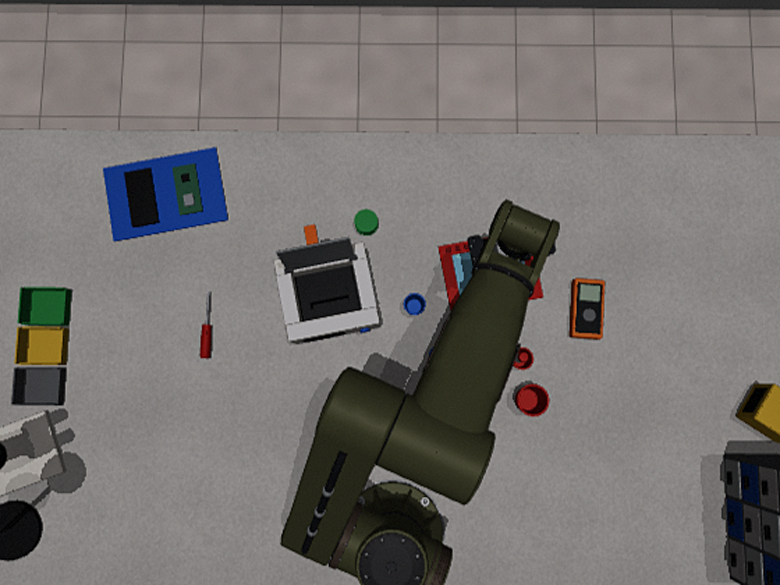

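```bash
python3 - <<'E'
from h import *
a=load("side",14)[0][90:220,250:350]; b=load("top",14)[0][230:310,350:410]
cv2.imwrite("pics/c14.png",np.hstack([cv2.resize(x[:,:,::-1],None,fx=580/x.shape[0]*.82,fy=580/x.shape[0]*.82,interpolation=cv2.INTER_CUBIC) for x in(a,b)]))
z=load("side",14); C=cloud(z); hsv=cv2.cvtColor(z[0],cv2.COLOR_RGB2HSV)
m=cv2.inRange(hsv,(18,120,40),(32,255,255))>0; m[:, :270]=0; m[:,330:]=0; m[200:]=0
q=C[m]; q=q[q[:,2]>60]; print(len(q),np.percentile(q,[2,50,98],axis=0).round())
E
```

```text
190 [[ 618. -280.  115.]
 [ 646. -218.  167.]
 [ 658. -196.  299.]]
```

View pics/c14.png

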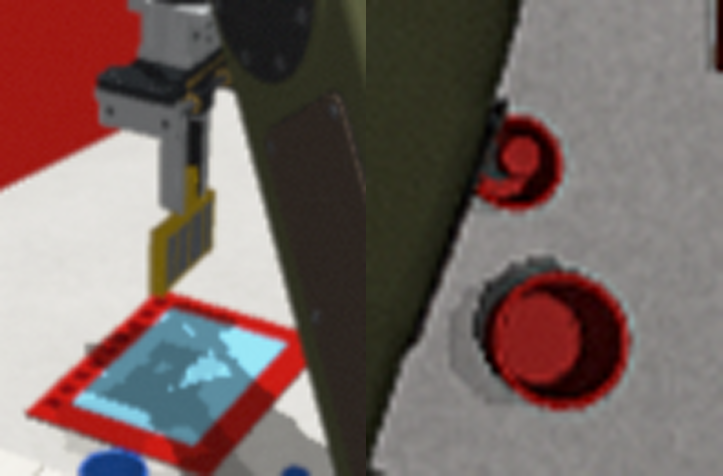

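The filter hangs upright at (180,240) with its lower edge at about 109 mm, roughly 10 cm above the pad. The red tube still stands in the middle cup at (520,155). Handing in.

```bash
python3 - <<'E'
from cell import order,manip
s=manip.read_state(); print(abs(s["qd"]).max(),s["finger_gap"]); print(order.sign_off())
E
```

```text
0.0017097899324337964 29.875145166760195
the job is handed in; nothing more can be done
None
```

I finished the whole job in the order asked and handed it in at about 25 s; no verdict was reported.

- **Tubes:** The red-capped tube stands cap up in the middle-sized red cup, and the blue-capped tube in the blue cup nearest the base. Both were released.
- **Flap:** I lifted it by its tab to about 1.74 rad. It was still open in the last pictures.
- **Filter:** The gripper holds it by its tab (gap 29.9 mm) and the arm is still. It hangs upright, 1–2 mm from the measured pad centre. Its lower edge is about 109 mm above the table, so roughly 10 cm above the pad.
- **Left alone:** I saw no sign that the multimeter, solder spool or screwdriver had moved.

The arm blocked both cameras while the red tube went into its cup, so I confirmed that one only afterwards from above. No check failed. The one small disagreement was the flap tab, which sat about 3 mm to one side of where I had measured it.

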